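# Screw down the burr collar of the kitchen mill with the pin spanner

## Robot

A 7-joint arm with a two-finger parallel gripper is mounted at the origin on the work surface. World frame = base frame: x ahead of the robot, y to its left, z up, the work surface at z = 0. Lengths are in m, angles in rad, forces in N, time in s.
With the tool pointing down it reaches from about 0.4 to 0.85 m from the base axis. Payload 10.4 kg.
Tool frame: the origin (TCP) lies between the finger pads; the fingertips stand 11 mm ahead of it and the grasp point (between the pads) lies 8 mm behind it (tip_reach is the distance from the TCP to the fingertips, in m); z points along the fingers, y is the line along which they close (so a half turn about z gives the same grasp; the last joint's range is limited). The gripper opens to 85 mm and grips with 20 to 120 N. Pads are 22 mm wide; open, the fingers measure 114 mm over their backs; the gripper's body (76 mm by 85 mm) begins 54 mm behind the grasp point. The pads swing forward as they close: fully open they stand 13 mm farther back than shut.
Start: joints at [1.144, 0.332, -0.065, 1.46, 0.022, 1.35, -0.088], TCP at [0.246, -0.575, 0.242] pointing down, gripper open.
Joint ranges: [-2.6, 2.6], [-0.5, 2.12], [-1.47, 1.34], [0.16, 2.42], [-1.27, 4.41], [0.06, 2.06], [-2.6, 2.6]. Speed limits (rad/s): [2.22, 2.22, 2.79, 2.79, 3.14, 3.14, 3.14].

## Interface

Orientations are given as a unit quaternion [x, y, z, w].
In Python, from workcell import * gives the robot as it stands.
- The arm moves only by the shell command python3 -m inch 'ROWS' [OPENING] [FORCE]. ROWS is JSON, a list of rows, each an object with "slide": the shift along the world's x, y, z in m, a list of three; "yaw": the turn about the world's z in rad. A call has 1 to 20 rows; each row is the pose to reach, as a shift and turn from the pose commanded when the call began; what a row does not reach only later rows make up. A row lasts 1/12 s, in which the tool goes at most 41.7 mm and 7.16 degrees, less where a joint would pass 70% of its speed; a pose out of reach is approached as far as the arm can. A call with a gripper value outside its range is refused whole. OPENING is the closure in counts, from 0 (fully open) to 255 (shut), set as the call begins (- or left out, the last holds). The fingers move at their own pace and stop on an object; FORCE is the grip in N (left out, the last holds). Time passes only in rows, so rows that repeat a pose let the fingers close. It gives the time, the measured TCP pose, the force, the opening and the grip force at its end, in the units of the state.
- get_obs(): the state, without advancing time (a new reading comes with each control period).
- camera(name): name is "scene" or "top" or "wrist"; returns a dict with "frame" (384x512x3 uint8, red, green, blue), "fx", "fy", "cx", "cy" (pixels), "k1" (the pictures are not rectified: a ray, as slopes to the right and down, at radius r is drawn at 1 + k1 r^2 times it, then the intrinsics apply), "extrinsics" (4x4, takes a point from world to camera coordinates). Camera axes: x right, y down, z forward; pixel columns grow to the right and rows downward; lengths in m; the calibration is good to about 2 mm. A picture is of the moment at which its call begins. There is no depth.
- hand_in(): hands the job in; it is judged then, once.
The state is a dict: "clock": time; "joint_pos": joint angles; "joint_velocities": joint speeds; "tau": joint torques, N m; "position": TCP position; "ee_rot": TCP orientation; "ft_force": force on the tool from outside, world axes, zero at the start; "torque": the same for the moment, N m; "grip_width": opening from 0.0 (shut) to 1.0 (fully open); "grasp_force": force on a finger pad.
Only numpy, scipy, OpenCV 4.12 (cv2) and the standard library are available. Lean on these libraries where they do the work, as an engineer would, in place of code of your own. Each camera call takes 0.05 s, during which the arm holds its last target. There are 200 camera calls.

## Task

The bench mill has been cleaned and its collar is loose: pick up the two-pronged pin spanner from the mat, set both prongs fully into holes of the collar on top of the mill, and with the spanner screw the collar down clockwise until it comes up solid, gently, touching the mill with nothing but the spanner. Then take the spanner off and lay it flat on the mat again, prongs down and well inside the edges, leaving the brush and the spare burr ring where they are.

Things in the scene. Friction and masses are not known exactly. Their poses are not given: they have to be found in the camera images.
- spanner: Pin spanner, 0.25 kg, lying level on the mat, prongs down: steel fork, straight black handle. Origin midway between the prong tips, at tip level; z up. The handle runs along -x: a bar 18 mm wide (y), 26 mm high (z 0 to 26) from x = -56 to -170 mm. The fork's underside, which meets the collar's face when seated, is at z = 12 mm, its top at 20 mm; it reaches 37 mm to either side. Balances at x = -77.
- prong_a (a point): Centre of the tip of the spanner's prong on its +y side, 28 mm from the origin. Prongs are 6 mm thick, 12 mm long, with tips tapered to 3.6 mm.
- prong_b (a point): The same for the prong on the -y side, so that the prongs stand 56 mm apart.
- grip (a point): A good place to take the spanner: on the handle's middle line, 76 mm from the line of the prongs and 13 mm above the underside.
- mill: Grey bench mill, fixed, its hopper removed. Origin at bench level under the collar's axis (axis upright); the front with spout and catch tray faces its -x. Housing 190 x 130 mm, x from -83 to 107 mm, its top at 205 mm; spout and tray reach x = -160 mm below 175 mm. On top a flange of 57 mm radius, up to 213 mm, and on it the collar. Touch it with the spanner only.
- face (a point): Centre of the collar's flat top face, on its axis, 237 mm above the bench; fixed to the mill, so it does not turn with the collar. The collar is an aluminium ring, radius 44 mm, 22 mm thick, with a 30 mm throat and four 8.5 mm holes right through, a quarter turn apart, 28 mm from the axis. Which way they point differs every time: look, or rest the prongs lightly on the face and swing till they drop.
- collar (a joint): How far the collar is screwed down, rad, growing clockwise as seen from above; at 0.90 it comes up solid against a metal shoulder and is home. The thread drags with about 0.3 N m all the way and the collar stays where it is left. It starts between 0.02 and 0.35, at a hole direction unrelated to this number. More than 80 N, summed over the prongs (some 2 N m), harms the thread.
- mat: Grey silicone mat, 300 (x) x 240 (y) x 3 mm, fixed; origin at the middle of its underside. Mill and mat stand side by side, either one on the left.
- brush: Wooden cleaning brush on the mat, 150 x 24 mm, 28 mm high. Leave it.
- burr: Spare dark steel burr ring on the mat, 54 mm across, 8 mm high. Leave it.
Things that resemble listed ones, but are neither listed nor needed, are in the scene too. There is more than one size of the spanner; the one meant has the size given above.

How it is judged:
By the outcome, as a careful person would: the job done as asked, in the order asked, and still so for the second after the job is handed in, with the robot touching nothing.
It also fails if it takes over 72 s, if anything falls off the work surface, if the arm or the gripper's body presses on something with over 40 N, if the wrist force passes 120 N, or if a joint passes its speed limit or range.

## Working session

There is one attempt and no reset: what is moved stays moved. The work goes in short steps, Python scripts to look and compute and a shell command to move; the robot and the scene stay as the last step left them, time stands still between calls to the robot, and variables do not carry over. Pictures are saved under pics/ and viewed, at most 10 in all, crops included, and the job is handed in when it is done.

```bash
ls; mkdir -p pics
cat > h.py <<'E'
from workcell import *
import numpy as np, cv2
def snap(n):
    c=camera(n); np.savez('pics/'+n,**{k:np.array(v) for k,v in c.items()}); return c
def load(n): return {k:v for k,v in np.load('pics/'+n+'.npz').items()}
def ray(c,u,v):
    d=np.array([(u-c['cx'])/c['fx'],(v-c['cy'])/c['fy']],float); s=d.copy()
    for _ in range(30): s=d/(1+c['k1']*(s@s))
    E=np.array(c['extrinsics']); R=E[:3,:3]; return -R.T@E[:3,3], R.T@np.array([s[0],s[1],1])
def onz(c,u,v,z):
    o,d=ray(c,u,v); return o+d*(z-o[2])/d[2]
def proj(c,p):
    E=np.array(c['extrinsics']); q=E[:3,:3]@np.array(p)+E[:3,3]; s=q[:2]/q[2]; s=s*(1+c['k1']*(s@s))
    return np.array([s[0]*c['fx']+c['cx'],s[1]*c['fy']+c['cy']])
E
python3 - <<'E'
from h import *
o=get_obs(); print(o)
for n in("scene","top"):
    c=snap(n); cv2.imwrite(f'pics/{n}0.png',cv2.resize(c['frame'][:,:,::-1],(800,600),interpolation=cv2.INTER_CUBIC)); print(n,c['k1'],c['fx'],onz(c,256,192,0))
E
```

```text
pics
{'clock': 0.0, 'joint_pos': array([ 1.14441822,  0.33289442, -0.06466235,  1.46093609,  0.0216177 ,
        1.34995996, -0.08851104]), 'joint_velocities': array([-3.10648876e-05,  1.45619436e-03, -1.87712153e-04, -4.27523015e-04,
        2.61860521e-05, -7.89330564e-04,  1.18726351e-03]), 'tau': array([ 1.52916014e-03, -6.25459743e+01,  4.99206595e-02, -3.91602159e+01,
        1.63103419e-02,  1.00541959e-02, -7.89782098e-05]), 'position': array([ 0.24537979, -0.5744064 ,  0.24150428]), 'ee_rot': array([ 9.79691448e-01,  2.00509609e-01, -1.99812967e-04, -7.24011724e-04]), 'ft_force': array([-0.27359012,  0.00554729,  0.44227251]), 'torque': array([ 0.04442462, -0.03604138, -0.05041863]), 'grasp_force': 0.0, 'grip_width': 0.9997418720398901}
scene -0.11742368459510727 428.19919827524944 [ 0.49356246 -0.07284157  0.        ]
top -0.12329245430327745 438.3416863212649 [ 0.49012368 -0.02898941  0.        ]
```

View pics/top0.png

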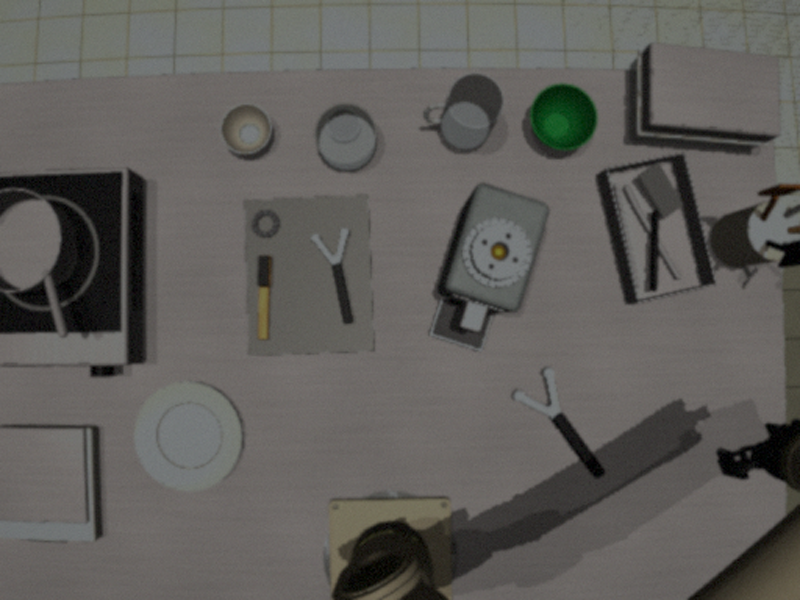

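View pics/scene0.png

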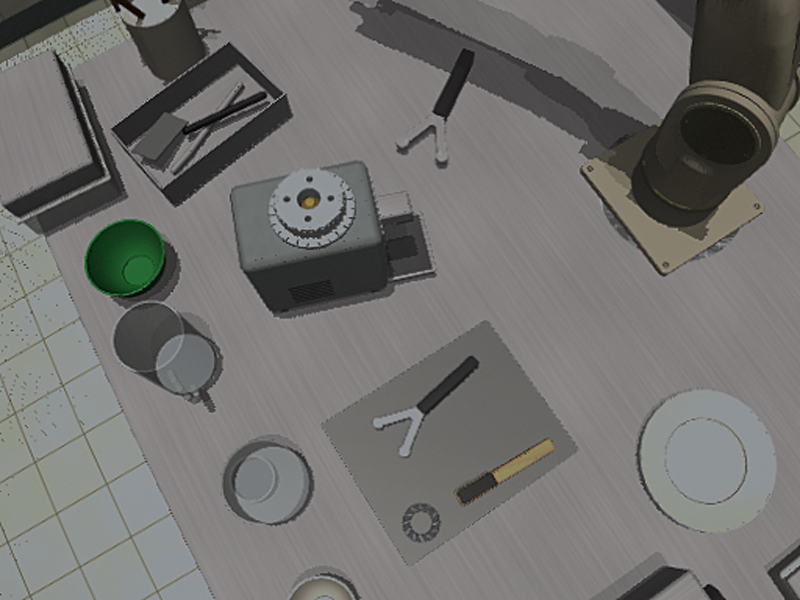

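The top view (800×600) shows the mat at (245–372, 195–353). The spanner's handle end is at (349,322) and its fork tips at (317,237) and (346,231). The mill collar is centred at (499,251). A second spanner lies off the mat at (560,420). The scene view shows the same layout, with collar holes visible around (309,202). Next: contours and zoomed crops.

Run:
```python
from h import *
T=load('top');S=load('scene')
def crop(c,x0,y0,w,h): return cv2.resize(c['frame'][y0:y0+h,x0:x0+w,::-1],(400,300),interpolation=cv2.INTER_CUBIC)
a=np.hstack([crop(T,180,137,80,60),crop(T,280,130,80,60)])
b=np.hstack([crop(S,230,222,100,75),crop(S,160,95,80,60)])
im=np.vstack([a,b]); im=np.clip(im.astype(float)*1.3,0,255).astype(np.uint8); cv2.imwrite('pics/crops.png',im)
def masks(c,roi,name,zh,zf):
    x0,y0,w,h=roi; f=c['frame'][y0:y0+h,x0:x0+w].astype(int); g=f.max(2)
    for nm,m,z in(('handle',(g<60),zh),('fork',(g>140),zf)):
        n,l,st,ce=cv2.connectedComponentsWithStats(m.astype(np.uint8))
        for i in range(1,n):
            if st[i,4]>25:
                r=cv2.minAreaRect(np.argwhere(l==i)[:,::-1].astype(np.float32)+[x0,y0])if 0 else cv2.minAreaRect((np.argwhere(l==i)[:,::-1]+[x0,y0]).astype(np.float32))
                print(name,nm,st[i],ce[i]+[x0,y0],[onz(c,*p,z)[:2].round(4) for p in cv2.boxPoints(r)])
    print(np.percentile(g,[1,5,20,50,80,95,99]))
masks(T,(195,140,40,72),'top',.029,.023)
masks(S,(230,222,85,75),'scene',.029,.023)
```

```text
top handle [ 18  28  13  39 251] [218.83665339 187.48207171] [array([0.5579, 0.1004]), array([0.5614, 0.0812]), array([0.4508, 0.0607]), array([0.4473, 0.0798])]
[ 32.  38.  92.  96.  98. 110. 122.]
scene handle [ 37   6  39  39 420] [286.36428571 246.31190476] [array([0.5646, 0.0859]), array([0.4533, 0.0639]), array([0.4499, 0.0845]), array([0.5608, 0.106 ])]
scene fork [  9  39  32  31 250] [257.872 272.26 ] [array([0.629 , 0.0721]), array([0.5682, 0.0606]), array([0.5563, 0.1292]), array([0.6162, 0.1397])]
[ 35.  48. 104. 107. 114. 135. 156.]
```

View pics/crops.png

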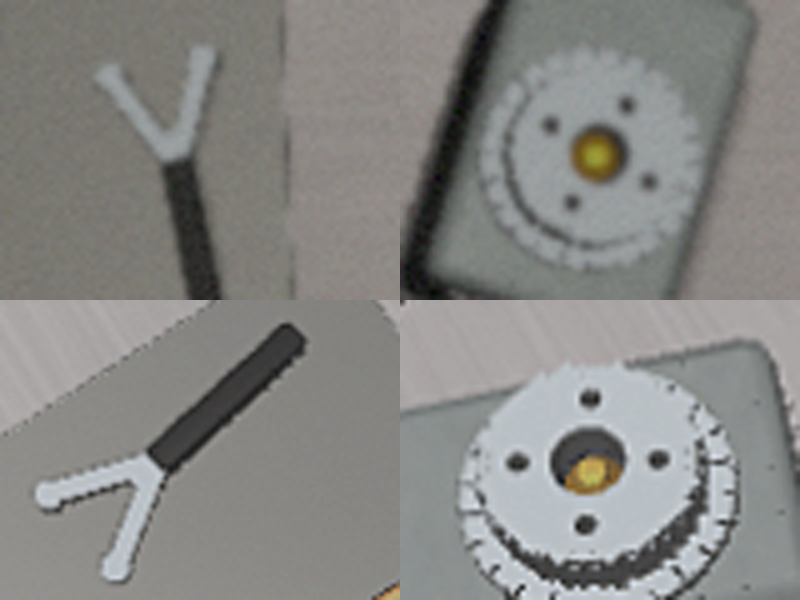

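The crops show fork eyes at top px (201.4,151.6) and (221,148), and at scene px (242.5,270.7) and (259.2,288.7). The four holes are clear in both views: top (310,155), (325,151), (330,166), (314,171); scene (184,127), (198,115), (212,127), (197,140). Refining and cross-checking these now.

Run:
```python
from h import *
T=load('top');S=load('scene')
def cen(c,u,v,r=4,dark=True):
    f=c['frame'].max(2).astype(float); u0,v0=int(round(u)),int(round(v))
    p=f[v0-r:v0+r+1,u0-r:u0+r+1]; w=(np.percentile(p,75)-p) if dark else p-np.percentile(p,40)
    w=np.clip(w-0.3*w.max(),0,None); y,x=np.mgrid[-r:r+1,-r:r+1]
    return u0+(w*x).sum()/w.sum(), v0+(w*y).sum()/w.sum()
def tri(a,b):
    (o,d),(p,e)=ray(T,*a),ray(S,*b); t=np.linalg.lstsq(np.c_[d,-e],p-o,rcond=None)[0]
    A,B=o+t[0]*d,p+t[1]*e; return (A+B)/2,np.linalg.norm(A-B)
tt=[(310.2,155),(325.4,151),(329.8,166.2),(314.4,170.6)]; ss=[(183.6,127.4),(198,114.6),(211.6,126.8),(197,140)]
P={}
for n,c,l in(('T',T,tt),('S',S,ss)):
    q=[cen(c,*a,3) for a in l]; X=np.array([onz(c,*a,.2365)[:2] for a in q]); P[n]=q
    m=X.mean(0); v=X-m; print(n,np.round(q,1).tolist(),m.round(4),np.hypot(*v.T).round(4),np.degrees(np.arctan2(v[:,1],v[:,0])).round(1))
for i in range(4):
  for j in range(4):
    x,e=tri(P['T'][i],P['S'][j])
    if e<.006: print(i,j,x.round(4),e.round(4))
for a,b in(((201.4,151.6),(259.2,288.7)),((221,148),(242.5,270.7))):
    print('prong',tri(a,b),onz(T,*a,.023),onz(S,*b,.023))
for c in (T,S):print(proj(c,(.5,.08,.029)))
```

```text
T [[309.7, 154.6], [324.9, 150.7], [329.3, 165.9], [314.0, 170.0]] [ 0.5583 -0.1813] [0.0279 0.0277 0.028  0.0279] [  59.   -30.7 -120.7  149.1]
S [[183.1, 127.1], [197.6, 114.3], [211.2, 126.5], [196.5, 139.5]] [ 0.5592 -0.1799] [0.0281 0.0281 0.0282 0.0281] [ -30.7 -120.5  149.3   59.3]
0 1 [ 0.5601 -0.1409  0.3472] 0.0004
0 3 [ 0.5732 -0.158   0.2321] 0.0001
1 0 [ 0.5829 -0.1963  0.2325] 0.0005
2 1 [ 0.5444 -0.2062  0.2328] 0.0001
2 3 [ 0.5579 -0.2362  0.078 ] 0.0005
3 2 [ 0.5346 -0.1675  0.2329] 0.0003
prong (array([0.61085432, 0.13205871, 0.01730047]), np.float64(0.002832131174352264)) [0.611219   0.13058324 0.023     ] [0.6100105 0.1335364 0.023    ]
prong (array([0.62209968, 0.07485628, 0.00285545]), np.float64(0.0038501181367383125)) [0.62093245 0.07259421 0.023     ] [0.6211854  0.07915799 0.023     ]
[218.88493219 188.91319338]
[287.88396397 242.95129004]
```

Both views agree. The collar axis is at (0.559,−0.181) and the holes are at 59°, 149°, −121° and −31°, at a radius of 28 mm. The spanner has its prong midpoint near (0.616,0.104), a yaw of about 10.7° and a prong spacing of about 57 mm, so it is the right size. I'll move above the grip and refine with the wrist camera.

```bash
python3 -m inch '[{"slide":[0.02,0.02,0.03],"yaw":0},{"slide":[0.04,0.06,0.06],"yaw":-0.05},{"slide":[0.296,0.664,0.06],"yaw":-0.216},{"slide":[0.296,0.664,0.06],"yaw":-0.216},{"slide":[0.296,0.664,0.06],"yaw":-0.216},{"slide":[0.296,0.664,0.06],"yaw":-0.216},{"slide":[0.296,0.664,0.06],"yaw":-0.216},{"slide":[0.296,0.664,0.06],"yaw":-0.216},{"slide":[0.296,0.664,0.06],"yaw":-0.216},{"slide":[0.296,0.664,0.06],"yaw":-0.216},{"slide":[0.296,0.664,0.06],"yaw":-0.216},{"slide":[0.296,0.664,0.06],"yaw":-0.216},{"slide":[0.296,0.664,0.06],"yaw":-0.216},{"slide":[0.296,0.664,0.06],"yaw":-0.216},{"slide":[0.296,0.664,0.06],"yaw":-0.216},{"slide":[0.296,0.664,0.06],"yaw":-0.216},{"slide":[0.296,0.664,0.06],"yaw":-0.216},{"slide":[0.296,0.664,0.0],"yaw":-0.216},{"slide":[0.296,0.664,0.0],"yaw":-0.216},{"slide":[0.296,0.664,0.0],"yaw":-0.216}]' 0 40
python3 - <<'E'
from h import *
W=snap('wrist');o=get_obs();print(o['position'],o['ee_rot'],o['joint_pos'],o['clock'],o['ft_force'])
cv2.imwrite('pics/w1.png',cv2.resize(W['frame'][:,:,::-1],(768,576)))
for p in((.616,.1035,.003),(.541,.089,.029),(.449,.0725,.029)):print(proj(W,p))
E
```

```text
clock: 1.77
position: [0.5396, 0.0929, 0.237]
ee_rot: [0.995, 0.096, -0.004, -0.001]
ft_force: [-0.0, 0.6, -0.3]
grip_width: 0.999
grasp_force: 0.0
[0.54014823 0.09088074 0.23944247] [ 9.95425588e-01  9.55009246e-02 -2.68256314e-03 -5.24704072e-04] [ 0.34173301  0.23239594 -0.68000958  1.6384339   0.1474135   1.32875407
 -1.74079457] 1.8167 [-0.23314816 -0.58791942 -0.04637097]
[263.86535702  85.78671305]
[263.67571605 156.52221253]
[262.2244176  230.10470694]
```

View pics/w1.png

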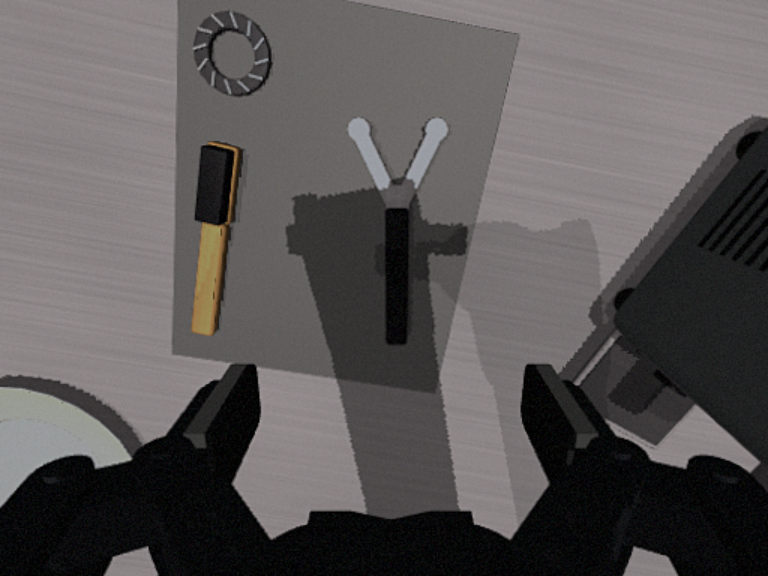

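The wrist view shows the fork eyes at (359,129) and (436,129), and the handle running down to (397,343). The gripper is almost parallel to it, with the handle midway between the fingers.

Run:
```python
from h import *
W=load('wrist')
f=W['frame'].max(2).astype(np.uint8); f=cv2.GaussianBlur(f,(3,3),0)
m=np.zeros_like(f);m[135:235,250:280]=(f[135:235,250:280]<22); print(np.percentile(f[140:228,262:268],[5,50,95]),np.percentile(f[140:228,250:256],50))
r=cv2.minAreaRect(np.argwhere(m)[:,::-1].astype(np.float32)); X=np.array([onz(W,*p,.029)[:2] for p in cv2.boxPoints(r)]);print(X.round(4).tolist(),X.mean(0))
m=np.zeros(f.shape,np.uint8);m[70:130,225:305]=f[70:130,225:305]>125
d=cv2.distanceTransform(m,cv2.DIST_L2,5)
pts=[]
for x0,x1 in((225,262),(268,305)):
    s=d[70:100,x0:x1];k=s>s.max()-0.8;y,x=np.argwhere(k).mean(0);pts.append((x0+x,70+y))
print(pts);P=[onz(W,*p,.023)[:2] for p in pts];a,b=P;print(P,np.linalg.norm(a-b),(a+b)/2)
v=a-b;print('yaw',np.degrees(np.arctan2(-v[0],v[1])))
o=get_obs();q=o['ee_rot'];print('tooly',np.degrees(2*np.arctan2(q[1],q[0]))-90)
for p in [(.548,-.12,0)]:pass
```

```text
[ 6. 11. 15.] 53.0
[[0.5593, 0.1003], [0.5623, 0.0849], [0.4526, 0.0621], [0.4492, 0.0792]] [0.50584804 0.08160463]
[(np.float64(238.57142857142858), np.float64(86.28571428571428)), (np.float64(290.6666666666667), np.float64(86.0))]
[array([0.61039669, 0.13042785]), array([0.62144892, 0.07530063])] 0.056224213395939415 [0.6159228  0.10286424]
yaw 11.336704438993495
tooly -79.03965540008794
```

```bash
python3 -m inch '[{"slide":[0,-0.001,-0.04],"yaw":0},{"slide":[0,-0.001,-0.08],"yaw":0},{"slide":[0,-0.001,-0.12],"yaw":0},{"slide":[0,-0.001,-0.16],"yaw":0},{"slide":[0,-0.001,-0.19],"yaw":0},{"slide":[0,-0.001,-0.21],"yaw":0},{"slide":[0,-0.001,-0.21],"yaw":0},{"slide":[0,-0.001,-0.21],"yaw":0}]' 0 40
```

```text
clock: 2.48
position: [0.5419, 0.0872, 0.033]
ee_rot: [0.996, 0.093, -0.0, 0.0]
ft_force: [0.5, 0.7, 0.4]
grip_width: 0.999
grasp_force: 0.0
```

```bash
python3 -m inch '[{"slide":[0,0.001,-0.009],"yaw":0.01},{"slide":[0,0.001,-0.017],"yaw":0.01},{"slide":[0,0.001,-0.017],"yaw":0.01},{"slide":[0,0.001,-0.017],"yaw":0.01}]' 0 40 && python3 -m inch '[{"slide":[0,0,0],"yaw":0},{"slide":[0,0,0],"yaw":0},{"slide":[0,0,0],"yaw":0},{"slide":[0,0,0],"yaw":0},{"slide":[0,0,0],"yaw":0},{"slide":[0,0,0],"yaw":0},{"slide":[0,0,0],"yaw":0},{"slide":[0,0,0],"yaw":0}]' 255 60
```

```text
clock: 2.82
position: [0.5417, 0.0891, 0.0156]
ee_rot: [0.995, 0.099, 0.0, 0.0]
ft_force: [0.1, 0.5, 0.2]
grip_width: 1.001
grasp_force: 0.0
clock: 3.48
position: [0.5418, 0.0892, 0.0156]
ee_rot: [0.995, 0.099, 0.0, 0.0]
ft_force: [-1.0, -0.4, 4.0]
grip_width: 0.198
grasp_force: 59.4
```

```bash
python3 -m inch '[{"slide":[0,0,0.01],"yaw":0},{"slide":[0,0,0.03],"yaw":0},{"slide":[0,0,0.07],"yaw":0},{"slide":[0,0,0.11],"yaw":0},{"slide":[0,0,0.15],"yaw":0.1},{"slide":[0,0,0.19],"yaw":0.2},{"slide":[0,0,0.23],"yaw":0.3},{"slide":[0,-0.02,0.26],"yaw":0.4},{"slide":[-0.005,-0.06,0.27],"yaw":0.5},{"slide":[-0.01,-0.1,0.27],"yaw":0.6},{"slide":[-0.013,-0.14,0.27],"yaw":0.7},{"slide":[-0.016,-0.18,0.27],"yaw":0.8},{"slide":[-0.019,-0.22,0.27],"yaw":0.834},{"slide":[-0.021,-0.26,0.27],"yaw":0.834},{"slide":[-0.022,-0.3,0.27],"yaw":0.834},{"slide":[-0.023,-0.325,0.27],"yaw":0.834},{"slide":[-0.023,-0.334,0.27],"yaw":0.834},{"slide":[-0.023,-0.334,0.27],"yaw":0.834},{"slide":[-0.023,-0.334,0.27],"yaw":0.834},{"slide":[-0.023,-0.334,0.27],"yaw":0.834}]'
python3 - <<'E'
from h import *
o=get_obs();print(o['position'],o['ee_rot'],o['joint_pos'],np.degrees(2*np.arctan2(o['ee_rot'][1],o['ee_rot'][0])),o['ft_force'],o['torque'])
im=[]
W=snap('wrist');T=snap('top');S=snap('scene')
im=np.zeros((600,800,3),np.uint8)
im[:300,:400]=cv2.resize(W['frame'],(400,300));print(proj(W,(.5588,-.1806,.237)))
im[:300,400:]=cv2.resize(T['frame'][125:185,280:360],(400,300),interpolation=cv2.INTER_CUBIC)
im[300:,:400]=cv2.resize(S['frame'][80:155,150:250],(400,300),interpolation=cv2.INTER_CUBIC)
p=proj(W,(.5588,-.1806,.237)).astype(int);x=np.clip(p[0]-70,0,372);y=np.clip(p[1]-52,0,279)
print(x,y);im[300:,400:]=cv2.resize(W['frame'][y:y+105,x:x+140],(400,300),interpolation=cv2.INTER_CUBIC)
cv2.imwrite('pics/hover.png',im[:,:,::-1])
E
```

```text
clock: 5.15
position: [0.519, -0.2425, 0.2855]
ee_rot: [0.869, 0.494, 0.0, -0.0]
ft_force: [1.1, 0.7, -3.1]
grip_width: 0.194
grasp_force: 59.0
[ 0.51897566 -0.24252581  0.28550595] [ 8.69178982e-01  4.94497417e-01  2.91964175e-04 -3.42174401e-04] [ 0.83526246  0.2458741  -0.56937558  1.51251348  0.13217017  1.42215433
 -0.27631776] 59.27323644154429 [ 1.14252143  0.74514645 -3.12568667] [ 0.0083289  -0.03043328  0.00685757]
[264.86500522  95.82643616]
194 43
```

View pics/hover.png

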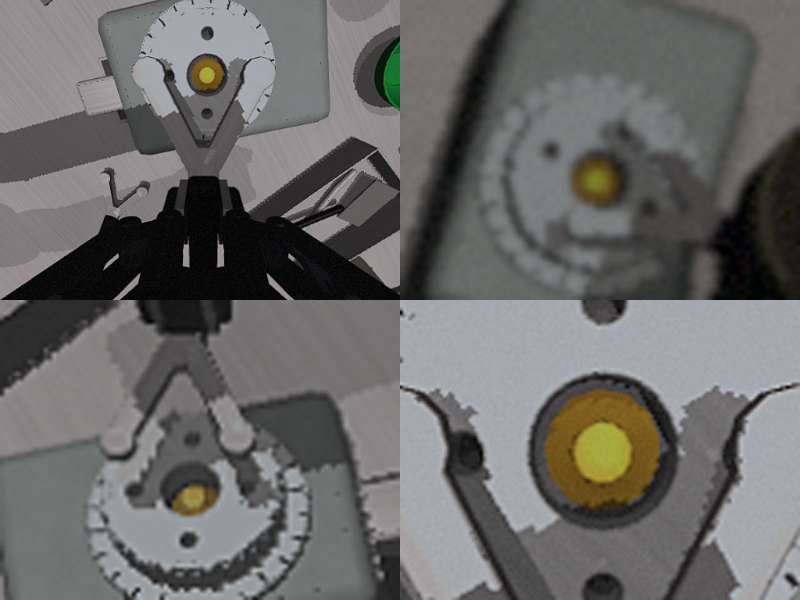

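The wrist view (upper left) shows the fork over the collar, with eyes near (152,72) and (260,70). The free holes are at (207,33) and (207,113), and part of the left one shows at (168,77). The hole line matches the prong line. Now measuring the offset.

Run:
```python
from h import *
W=load('wrist');o=get_obs();p=o['position'];print(p)
g=cv2.cvtColor(W['frame'],cv2.COLOR_RGB2GRAY).astype(float)
def cen(u,v,r):
    u0,v0=int(round(u)),int(round(v)); q=g[v0-r:v0+r+1,u0-r:u0+r+1]; w=np.clip(np.percentile(q,85)*0.7-q,0,None); y,x=np.mgrid[-r:r+1,-r:r+1]
    return u0+(w*x).sum()/w.sum(), v0+(w*y).sum()/w.sum()
h=[cen(264.5,42.5,7),cen(264.5,144.5,7)];print('holes px',np.round(h,1))
H=[onz(W,*q,.2365)[:2] for q in h];print('holes',np.round(H,4),np.linalg.norm(H[0]-H[1]))
d=H[0]-H[1];print('dir',np.degrees(np.arctan2(d[1],d[0])),'centre',(H[0]+H[1])/2)
# throat by yellow rim: dark ring ellipse
m=(g<100).astype(np.uint8)
hsv=cv2.cvtColor(W['frame'],cv2.COLOR_RGB2HSV)
y=((hsv[...,1]>120)&(hsv[...,2]>70)).astype(np.uint8);y[:60]=0;y[130:]=0;y[:,:230]=0;y[:,300:]=0
ys=np.argwhere(y);print('yellow px',ys.mean(0)[::-1])
cv2.imwrite('pics/eyes.png',cv2.resize(W['frame'][50:140,165:365,::-1],(800,360),interpolation=cv2.INTER_CUBIC))
```

```text
[ 0.51892465 -0.24310953  0.28558471]
holes px [[266.1  39.9]
 [264.3 143.8]]
holes [[ 0.5739 -0.1561]
 [ 0.5445 -0.2042]] 0.05638359731637905
dir 58.559381458989044 centre [ 0.55923774 -0.18017692]
yellow px [264.28316524  94.52676493]
```

View pics/eyes.png

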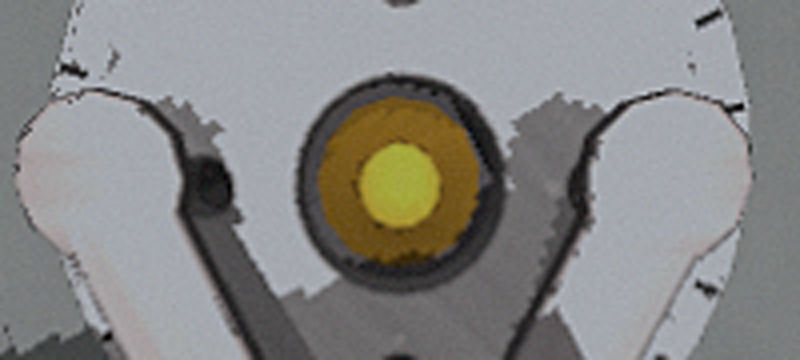

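The eye picture (4×) shows the left eye's outer edge at x=16 with its top at y=88. The right eye's outer edge is at x=750 with its top at y=92. That puts the eye centres near (105,178) and (661,180).

Run:
```python
from h import *
W=load('wrist')
for z in(.290,.293,.296):
    A,B=[onz(W,(x+.5)/4-.5+165,(y+.5)/4-.5+50,z) for x,y in((105,178),(661,180))]
    v=(A-B)[:2];m=(A+B)[:2]/2;print(z,m.round(4),np.linalg.norm(v).round(4),'yaw',np.degrees(np.arctan2(-v[0],v[1])).round(2),'to go',(np.array([.5592,-.1802])-m).round(4),(np.array([.5588,-.1806])-m).round(4))
o=get_obs();print(o['position'],np.degrees(2*np.arctan2(o['ee_rot'][1],o['ee_rot'][0])))
```

```text
0.29 [ 0.5577 -0.1774] 0.0558 yaw 59.06 to go [ 0.0015 -0.0028] [ 0.0011 -0.0032]
0.293 [ 0.5577 -0.1773] 0.0545 yaw 59.06 to go [ 0.0015 -0.0029] [ 0.0011 -0.0033]
0.296 [ 0.5578 -0.1773] 0.0532 yaw 59.06 to go [ 0.0014 -0.0029] [ 0.001  -0.0033]
[ 0.51892465 -0.24310953  0.28558471] 59.254402648436326
```

```bash
python3 -m inch '[{"slide":[0.001,-0.001,-0.01],"yaw":0},{"slide":[0.001,-0.001,-0.02],"yaw":0},{"slide":[0.001,-0.001,-0.026],"yaw":0},{"slide":[0.001,-0.001,-0.026],"yaw":0},{"slide":[0.001,-0.001,-0.026],"yaw":0}]'
python3 - <<'E'
from h import *
W=snap('wrist');o=get_obs();print(o['position'],np.degrees(2*np.arctan2(o['ee_rot'][1],o['ee_rot'][0])),o['ft_force'])
cv2.imwrite('pics/eyes2.png',cv2.resize(W['frame'][20:170,165:365,::-1],(800,600),interpolation=cv2.INTER_CUBIC))
E
```

```text
clock: 5.72
position: [0.5193, -0.2456, 0.2586]
ee_rot: [0.87, 0.493, -0.0, -0.001]
ft_force: [-0.2, -0.6, -2.7]
grip_width: 0.201
grasp_force: 59.0
[ 0.51951918 -0.24569306  0.25917265] 59.116950652762796 [ 0.78847328  0.14070622 -1.77060878]
```

View pics/eyes2.png

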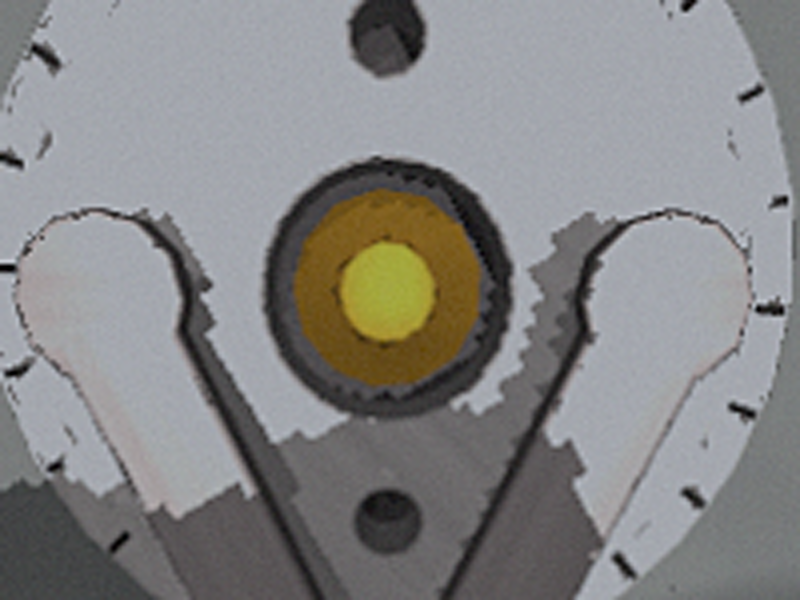

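The view now shows the throat centred at (389,288), the holes at (388,37) and (388,520), and the eye centres at (105,299) and (662,300).

Run:
```python
from h import *
W=load('wrist')
P=lambda x,y,z:onz(W,(x+.5)/4-.5+165,(y+.5)/4-.5+20,z)[:2]
A,B=[P(x,y,.2640) for x,y in((105,299),(662,300))];v=A-B;m=(A+B)/2
print('mid',m.round(4),np.linalg.norm(v),np.degrees(np.arctan2(-v[0],v[1])))
H,N=P(388,37,.237),P(388,520,.237);d=H-N;print('holes',((H+N)/2).round(4),np.linalg.norm(d),np.degrees(np.arctan2(d[1],d[0])),'throat',P(389,288,.237).round(4))
```

```text
mid [ 0.5582 -0.1806] 0.055470879460433796 59.009057359417596
holes [ 0.5586 -0.1809] 0.055317995837459666 59.20672438149254 throat [ 0.5591 -0.1804]
```

```bash
python3 -m inch '[{"slide":[0.0005,0,-0.003],"yaw":0},{"slide":[0.0005,0,-0.006],"yaw":0},{"slide":[0.0005,0,-0.009],"yaw":0},{"slide":[0.0005,0,-0.01],"yaw":0},{"slide":[0.0005,0,-0.01],"yaw":0}]' && python3 -m inch '[{"slide":[0,0,-0.003],"yaw":0},{"slide":[0,0,-0.005],"yaw":0},{"slide":[0,0,-0.005],"yaw":0},{"slide":[0,0,-0.005],"yaw":0}]'
```

```text
clock: 6.18
position: [0.5199, -0.2457, 0.249]
ee_rot: [0.87, 0.493, -0.0, -0.0]
ft_force: [0.8, 0.2, -3.7]
grip_width: 0.196
grasp_force: 59.0
clock: 6.52
position: [0.52, -0.2457, 0.2442]
ee_rot: [0.87, 0.493, -0.0, -0.0]
ft_force: [0.1, 0.9, -2.6]
grip_width: 0.199
grasp_force: 58.9
```

```bash
python3 -m inch '[{"slide":[0,0,-0.002],"yaw":0},{"slide":[0,0,-0.003],"yaw":0},{"slide":[0,0,-0.003],"yaw":0}]' && python3 -m inch '[{"slide":[0,0,-0.001],"yaw":0},{"slide":[0,0,-0.002],"yaw":0},{"slide":[0,0,-0.002],"yaw":0},{"slide":[0,0,-0.002],"yaw":0}]'
```

```text
clock: 6.77
position: [0.52, -0.2457, 0.2411]
ee_rot: [0.87, 0.493, -0.0, -0.0]
ft_force: [0.4, -0.1, -3.4]
grip_width: 0.197
grasp_force: 58.9
clock: 7.1
position: [0.52, -0.2458, 0.2393]
ee_rot: [0.87, 0.493, -0.0, -0.0]
ft_force: [-0.6, 0.8, -2.0]
grip_width: 0.192
grasp_force: 58.9
```

```bash
python3 -m inch '[{"slide":[0,0,-0.001],"yaw":0},{"slide":[0,0,-0.001],"yaw":0},{"slide":[0,0,-0.001],"yaw":0}]' && python3 -m inch '[{"slide":[0,0,-0.001],"yaw":0},{"slide":[0,0,-0.001],"yaw":0},{"slide":[0,0,-0.001],"yaw":0}]'
```

```text
clock: 7.35
position: [0.5201, -0.2458, 0.2383]
ee_rot: [0.87, 0.493, 0.0, 0.0]
ft_force: [-0.4, 0.7, -2.9]
grip_width: 0.197
grasp_force: 58.9
clock: 7.6
position: [0.5202, -0.2458, 0.2376]
ee_rot: [0.87, 0.493, 0.0, 0.0]
ft_force: [-0.5, 0.3, -0.2]
grip_width: 0.196
grasp_force: 59.3
```

```bash
python3 -m inch '[{"slide":[0,0,-0.001],"yaw":0},{"slide":[0,0,-0.001],"yaw":0},{"slide":[0,0,-0.001],"yaw":0}]'; python3 -c "
from h import *
print(get_obs()['torque'],get_obs()['position'])"
```

```text
clock: 7.85
position: [0.5202, -0.2459, 0.2373]
ee_rot: [0.87, 0.493, 0.0, 0.001]
ft_force: [-3.7, 1.1, 6.3]
grip_width: 0.199
grasp_force: 60.2
[0.44716318 0.55576805 0.06444657] [ 0.52024151 -0.24586818  0.23730661]
```

```bash
cat > arc.py <<'E'
from h import *
import sys
C=np.array([.5588,-.1806])
r=np.array([-.0386,-.0653])
for a in np.arange(0,1.0,.05):
    c,s=np.cos(a),np.sin(a); print(round(a,2),(np.array([c*r[0]+s*r[1],-s*r[0]+c*r[1]])-r).round(4))
E
python3 arc.py
cat > mz.py <<'E'
from h import *
o=get_obs();p=o['position'];f=o['ft_force'];r=p[:2]-[.5588,-.1806]
print('Mz',round(o['torque'][2]+r[0]*f[1]-r[1]*f[0],2),'tz',o['torque'].round(2),'f',f.round(1),'yaw',round(2*np.arctan2(o['ee_rot'][1],o['ee_rot'][0]),3),'rad',np.hypot(*r).round(4),'dir',np.arctan2(-r[1],-r[0]).round(3),'z',p[2].round(4))
E
python3 -m inch '[{"slide":[-0.0016,0.001,0],"yaw":-0.025},{"slide":[-0.0032,0.002,0],"yaw":-0.05},{"slide":[-0.0048,0.0031,0],"yaw":-0.075},{"slide":[-0.0063,0.0042,0],"yaw":-0.1},{"slide":[-0.0063,0.0042,0],"yaw":-0.1}]'; python3 mz.py
```

```text
0.0 [0. 0.]
0.05 [-0.0032  0.002 ]
0.1 [-0.0063  0.0042]
0.15 [-0.0093  0.0065]
0.2 [-0.0122  0.009 ]
0.25 [-0.015   0.0116]
0.3 [-0.0176  0.0143]
0.35 [-0.0201  0.0172]
0.4 [-0.0224  0.0202]
0.45 [-0.0246  0.0233]
0.5 [-0.0266  0.0265]
0.55 [-0.0284  0.0298]
0.6 [-0.0301  0.0332]
0.65 [-0.0316  0.0367]
0.7 [-0.033   0.0402]
0.75 [-0.0342  0.0438]
0.8 [-0.0351  0.0475]
0.85 [-0.0359  0.0512]
0.9 [-0.0365  0.0549]
0.95 [-0.037   0.0587]
clock: 8.27
position: [0.514, -0.2421, 0.2373]
ee_rot: [0.894, 0.448, 0.0, 0.001]
ft_force: [-0.7, -1.6, 6.0]
grip_width: 0.202
grasp_force: 60.2
Mz 0.09 tz [-0.11  0.27  0.06] f [-0.7 -1.6  6. ] yaw 0.929 rad 0.0761 dir 0.941 z 0.2373
```

```bash
python3 -m inch '[{"slide":[-0.0015,0.0012,0],"yaw":-0.025},{"slide":[-0.003,0.0023,0],"yaw":-0.05},{"slide":[-0.0045,0.0035,0],"yaw":-0.075},{"slide":[-0.0059,0.0048,0],"yaw":-0.1}]'; python3 mz.py;  python3 -m inch '[{"slide":[-0.0014,0.0013,0],"yaw":-0.025},{"slide":[-0.0028,0.0026,0],"yaw":-0.05},{"slide":[-0.0041,0.0039,0],"yaw":-0.075},{"slide":[-0.0054,0.0053,0],"yaw":-0.1}]'; python3 mz.py
python3 - <<'E'
from h import *
W=snap('wrist');cv2.imwrite('pics/turn1.png',cv2.resize(W['frame'][20:170,165:365,::-1],(800,600),interpolation=cv2.INTER_CUBIC))
E
```

```text
clock: 8.6
position: [0.5082, -0.2374, 0.2373]
ee_rot: [0.915, 0.403, 0.0, 0.001]
ft_force: [-1.5, -2.8, 5.6]
grip_width: 0.195
grasp_force: 60.2
Mz 0.35 tz [-0.29  0.11  0.3 ] f [-1.5 -2.8  5.6] yaw 0.83 rad 0.0761 dir 0.843 z 0.2373
clock: 8.93
position: [0.5028, -0.232, 0.2373]
ee_rot: [0.934, 0.357, 0.0, 0.001]
ft_force: [-1.3, -2.9, 5.9]
grip_width: 0.201
grasp_force: 60.2
Mz 0.33 tz [-0.23  0.14  0.23] f [-1.3 -2.9  5.9] yaw 0.73 rad 0.076 dir 0.743 z 0.2373
```

View pics/turn1.png

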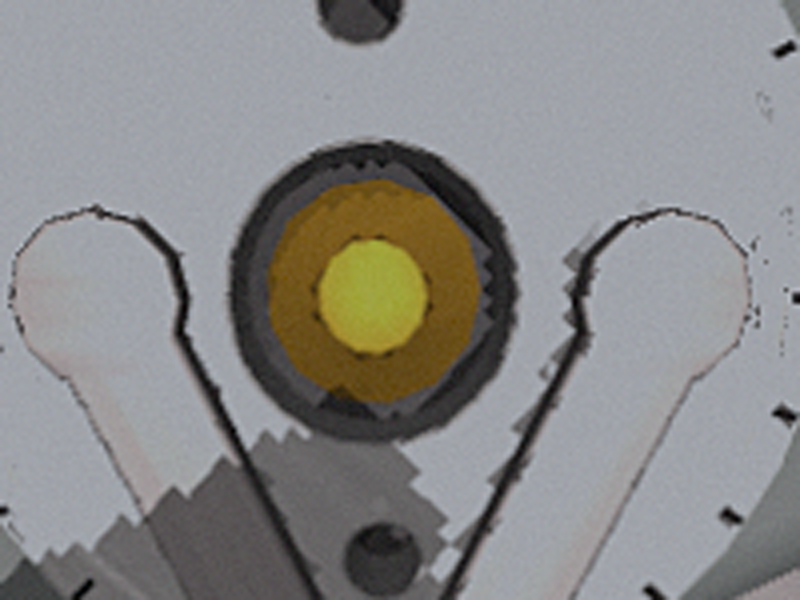

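The fork is flush in the holes. The collar follows with a drag of about 0.33 N m and has turned about 0.26 rad. Another 0.2 rad is safe in any case; after that I'll take small steps.

```bash
python3 -m inch '[{"slide":[-0.0013,0.0014,0],"yaw":-0.025},{"slide":[-0.0025,0.0029,0],"yaw":-0.05},{"slide":[-0.0037,0.0044,0],"yaw":-0.075},{"slide":[-0.0048,0.0059,0],"yaw":-0.1},{"slide":[-0.0059,0.0074,0],"yaw":-0.125},{"slide":[-0.007,0.009,0],"yaw":-0.15},{"slide":[-0.008,0.0106,0],"yaw":-0.175},{"slide":[-0.009,0.0122,0],"yaw":-0.2}]'|head -2; python3 mz.py
for i in 1; do python3 -m inch '[{"slide":[-0.0004,0.0007,0],"yaw":-0.01},{"slide":[-0.0007,0.0013,0],"yaw":-0.02},{"slide":[-0.0011,0.002,0],"yaw":-0.03}]'|head -2; python3 mz.py; done
```

```text
clock: 9.65
position: [0.4936, -0.2198, 0.2373]
Mz 0.32 tz [-0.26  0.32  0.29] f [-2.8 -2.1  7. ] yaw 0.53 rad 0.0761 dir 0.541 z 0.2373
clock: 9.9
position: [0.4925, -0.2179, 0.2373]
Mz 0.36 tz [-0.31  0.41  0.31] f [-2.7 -2.3  6.8] yaw 0.5 rad 0.0761 dir 0.512 z 0.2373
```

```bash
cat >> mz.py <<'E'
import sys; sys.exit(abs(o['torque'][2]+r[0]*f[1]-r[1]*f[0])>0.6)
E
python3 -m inch '[{"slide":[-0.0004,0.0007,0],"yaw":-0.01},{"slide":[-0.0007,0.0013,0],"yaw":-0.02},{"slide":[-0.0007,0.0013,0],"yaw":-0.02}]' >/dev/null; python3 mz.py && python3 -m inch '[{"slide":[-0.0004,0.0007,0],"yaw":-0.01},{"slide":[-0.0007,0.0013,0],"yaw":-0.02},{"slide":[-0.0007,0.0013,0],"yaw":-0.02}]' >/dev/null && python3 mz.py && python3 -m inch '[{"slide":[-0.0003,0.0007,0],"yaw":-0.01},{"slide":[-0.0007,0.0014,0],"yaw":-0.02},{"slide":[-0.0007,0.0014,0],"yaw":-0.02}]' >/dev/null && python3 mz.py && python3 -m inch '[{"slide":[-0.0003,0.0007,0],"yaw":-0.01},{"slide":[-0.0006,0.0014,0],"yaw":-0.02},{"slide":[-0.0006,0.0014,0],"yaw":-0.02}]' >/dev/null && python3 mz.py
```

```text
Mz 0.26 tz [-0.19  0.46  0.24] f [-2.9 -1.9  6.8] yaw 0.48 rad 0.076 dir 0.491 z 0.2373False
```

```bash
python3 mz.py && python3 -m inch '[{"slide":[-0.0003,0.0007,0],"yaw":-0.01},{"slide":[-0.0006,0.0014,0],"yaw":-0.02},{"slide":[-0.0006,0.0014,0],"yaw":-0.02}]' >/dev/null && python3 mz.py && python3 -m inch '[{"slide":[-0.0003,0.0007,0],"yaw":-0.01},{"slide":[-0.0006,0.0014,0],"yaw":-0.02},{"slide":[-0.0006,0.0014,0],"yaw":-0.02}]' >/dev/null && python3 mz.py && python3 -m inch '[{"slide":[-0.0003,0.0007,0],"yaw":-0.01},{"slide":[-0.0005,0.0014,0],"yaw":-0.02},{"slide":[-0.0005,0.0014,0],"yaw":-0.02}]' >/dev/null && python3 mz.py && python3 -m inch '[{"slide":[-0.0003,0.0007,0],"yaw":-0.01},{"slide":[-0.0005,0.0014,0],"yaw":-0.02},{"slide":[-0.0005,0.0014,0],"yaw":-0.02}]' >/dev/null && python3 mz.py
```

```text
Mz 0.26 tz [-0.19  0.46  0.24] f [-2.9 -1.9  6.8] yaw 0.48 rad 0.076 dir 0.491 z 0.2373False
```

```bash
sed -i 's/sys.exit(abs(\(.*\))>0.6)/sys.exit(int(abs(\1)>0.6))/' mz.py; tail -1 mz.py
python3 mz.py && python3 -m inch '[{"slide":[-0.0004,0.0007,0],"yaw":-0.01},{"slide":[-0.0007,0.0013,0],"yaw":-0.02},{"slide":[-0.0007,0.0013,0],"yaw":-0.02}]' >/dev/null && python3 mz.py && python3 -m inch '[{"slide":[-0.0003,0.0007,0],"yaw":-0.01},{"slide":[-0.0007,0.0014,0],"yaw":-0.02},{"slide":[-0.0007,0.0014,0],"yaw":-0.02}]' >/dev/null && python3 mz.py && python3 -m inch '[{"slide":[-0.0003,0.0007,0],"yaw":-0.01},{"slide":[-0.0006,0.0014,0],"yaw":-0.02},{"slide":[-0.0006,0.0014,0],"yaw":-0.02}]' >/dev/null && python3 mz.py && python3 -m inch '[{"slide":[-0.0003,0.0007,0],"yaw":-0.01},{"slide":[-0.0006,0.0014,0],"yaw":-0.02},{"slide":[-0.0006,0.0014,0],"yaw":-0.02}]' >/dev/null && python3 mz.py && python3 -m inch '[{"slide":[-0.0003,0.0007,0],"yaw":-0.01},{"slide":[-0.0006,0.0014,0],"yaw":-0.02},{"slide":[-0.0006,0.0014,0],"yaw":-0.02}]' >/dev/null && python3 mz.py && python3 -m inch '[{"slide":[-0.0003,0.0007,0],"yaw":-0.01},{"slide":[-0.0005,0.0014,0],"yaw":-0.02},{"slide":[-0.0005,0.0014,0],"yaw":-0.02}]' >/dev/null && python3 mz.py
```

```text
import sys; sys.exit(int(abs(o['torque'][2]+r[0]*f[1]-r[1]*f[0])>0.6))
Mz 0.26 tz [-0.19  0.46  0.24] f [-2.9 -1.9  6.8] yaw 0.48 rad 0.076 dir 0.491 z 0.2373
Mz 0.04 tz [-0.11  0.51  0.14] f [-4.6 -0.9  7.4] yaw 0.46 rad 0.0761 dir 0.471 z 0.2373
Mz 0.19 tz [-0.12  0.49  0.2 ] f [-2.7 -1.1  7.4] yaw 0.44 rad 0.0761 dir 0.451 z 0.2372
Mz 0.23 tz [-0.15  0.57  0.26] f [-3.8 -1.4  6.9] yaw 0.42 rad 0.0761 dir 0.431 z 0.2373
Mz 0.18 tz [-0.16  0.58  0.23] f [-4.4 -1.2  6.7] yaw 0.4 rad 0.0761 dir 0.411 z 0.2373
Mz 0.29 tz [-0.14  0.59  0.21] f [-3.5 -2.6  8.2] yaw 0.38 rad 0.0761 dir 0.39 z 0.2373
Mz 0.18 tz [-0.16  0.69  0.2 ] f [-4.7 -1.5  6.2] yaw 0.36 rad 0.0761 dir 0.371 z 0.2373
```

```bash
python3 mz.py && python3 -m inch '[{"slide":[-0.0003,0.0007,0],"yaw":-0.01},{"slide":[-0.0006,0.0014,0],"yaw":-0.02},{"slide":[-0.0006,0.0014,0],"yaw":-0.02}]' >/dev/null && python3 mz.py && python3 -m inch '[{"slide":[-0.0003,0.0007,0],"yaw":-0.01},{"slide":[-0.0006,0.0014,0],"yaw":-0.02},{"slide":[-0.0006,0.0014,0],"yaw":-0.02}]' >/dev/null && python3 mz.py && python3 -m inch '[{"slide":[-0.0003,0.0007,0],"yaw":-0.01},{"slide":[-0.0005,0.0014,0],"yaw":-0.02},{"slide":[-0.0005,0.0014,0],"yaw":-0.02}]' >/dev/null && python3 mz.py && python3 -m inch '[{"slide":[-0.0003,0.0007,0],"yaw":-0.01},{"slide":[-0.0005,0.0014,0],"yaw":-0.02},{"slide":[-0.0005,0.0014,0],"yaw":-0.02}]' >/dev/null && python3 mz.py && python3 -m inch '[{"slide":[-0.0002,0.0007,0],"yaw":-0.01},{"slide":[-0.0005,0.0015,0],"yaw":-0.02},{"slide":[-0.0005,0.0015,0],"yaw":-0.02}]' >/dev/null && python3 mz.py && python3 -m inch '[{"slide":[-0.0002,0.0007,0],"yaw":-0.01},{"slide":[-0.0004,0.0015,0],"yaw":-0.02},{"slide":[-0.0004,0.0015,0],"yaw":-0.02}]' >/dev/null && python3 mz.py && python3 -m inch '[{"slide":[-0.0002,0.0007,0],"yaw":-0.01},{"slide":[-0.0004,0.0015,0],"yaw":-0.02},{"slide":[-0.0004,0.0015,0],"yaw":-0.02}]' >/dev/null && python3 mz.py
```

```text
Mz 0.18 tz [-0.16  0.69  0.2 ] f [-4.7 -1.5  6.2] yaw 0.36 rad 0.0761 dir 0.371 z 0.2373
Mz 0.18 tz [-0.13  0.59  0.2 ] f [-4.6 -1.5  7.2] yaw 0.34 rad 0.0761 dir 0.35 z 0.2373
Mz 0.26 tz [-0.17  0.56  0.18] f [-4.4 -2.7  7.3] yaw 0.32 rad 0.0761 dir 0.33 z 0.2372
Mz 0.2 tz [-0.09  0.55  0.24] f [-4.  -0.7  7.6] yaw 0.3 rad 0.0761 dir 0.31 z 0.2372
Mz 0.16 tz [-0.08  0.44  0.15] f [-3.8 -1.2  6.7] yaw 0.28 rad 0.0761 dir 0.29 z 0.2373
Mz 0.15 tz [-0.08  0.41  0.2 ] f [-2.6 -0.1  5.6] yaw 0.261 rad 0.0761 dir 0.27 z 0.2373
Mz 0.27 tz [-0.11  0.4   0.18] f [-2.7 -1.9  6.5] yaw 0.241 rad 0.0761 dir 0.249 z 0.2372
Mz 0.64 tz [-0.48  0.26  0.48] f [-2.3 -2.7  5.6] yaw 0.221 rad 0.0762 dir 0.233 z 0.2372
```

```bash
python3 -m inch '[{"slide":[-0.0001,0.0003,0],"yaw":-0.005},{"slide":[-0.0002,0.0007,0],"yaw":-0.01},{"slide":[-0.0002,0.0007,0],"yaw":-0.01}]' >/dev/null ; python3 mz.py ;python3 -m inch '[{"slide":[0,0,0],"yaw":0},{"slide":[0,0,0],"yaw":0}]'>/dev/null; python3 mz.py
```

```text
Mz 1.04 tz [-0.71  0.15  0.76] f [-1.3 -4.   5.4] yaw 0.211 rad 0.0762 dir 0.227 z 0.2373
Mz 1.06 tz [-0.67  0.16  0.76] f [-2.5 -4.6  5.7] yaw 0.211 rad 0.0762 dir 0.228 z 0.2373
```

The torque rose to 1.05 N m over the last 0.01 rad and held, so the collar is home. I'll relax into the hole clearance, then lift off.

```bash
python3 -m inch '[{"slide":[0.0004,-0.0015,0],"yaw":0.02},{"slide":[0.0008,-0.003,0],"yaw":0.04},{"slide":[0.0008,-0.003,0],"yaw":0.04},{"slide":[0.0008,-0.003,0],"yaw":0.04}]'>/dev/null; python3 mz.py; python3 -m inch '[{"slide":[0,0,0.002],"yaw":0},{"slide":[0,0,0.004],"yaw":0},{"slide":[0,0,0.006],"yaw":0},{"slide":[0,0,0.006],"yaw":0}]'>/dev/null; python3 mz.py
```

```text
Mz -0.08 tz [0.35 0.35 0.1 ] f [-2.6  1.8  6.2] yaw 0.252 rad 0.0758 dir 0.252 z 0.2372
Mz 0.02 tz [-0.03  0.05 -0.02] f [-0.4 -0.6 -3.4] yaw 0.252 rad 0.0762 dir 0.255 z 0.2424
```

```bash
python3 -m inch '[{"slide":[0,0,0.02],"yaw":0},{"slide":[0,0,0.05],"yaw":0},{"slide":[0.003,0.015,0.06],"yaw":-0.01},{"slide":[0.01,0.05,0.06],"yaw":-0.02},{"slide":[0.018,0.09,0.06],"yaw":-0.03},{"slide":[0.025,0.13,0.06],"yaw":-0.04},{"slide":[0.033,0.17,0.06],"yaw":-0.05},{"slide":[0.04,0.21,0.06],"yaw":-0.054},{"slide":[0.048,0.25,0.06],"yaw":-0.054},{"slide":[0.054,0.285,0.05],"yaw":-0.054},{"slide":[0.057,0.301,0.02],"yaw":-0.054},{"slide":[0.057,0.301,-0.02],"yaw":-0.054},{"slide":[0.057,0.301,-0.06],"yaw":-0.054},{"slide":[0.057,0.301,-0.1],"yaw":-0.054},{"slide":[0.057,0.301,-0.14],"yaw":-0.054},{"slide":[0.057,0.301,-0.17],"yaw":-0.054},{"slide":[0.057,0.301,-0.19],"yaw":-0.054},{"slide":[0.057,0.301,-0.205],"yaw":-0.054},{"slide":[0.057,0.301,-0.21],"yaw":-0.054},{"slide":[0.057,0.301,-0.21],"yaw":-0.054}]'
```

```text
clock: 16.15
position: [0.5412, 0.101, 0.0311]
ee_rot: [0.995, 0.099, -0.001, -0.0]
ft_force: [1.0, -0.7, -3.0]
grip_width: 0.196
grasp_force: 59.5
```

```bash
python3 -m inch '[{"slide":[0,0,-0.005],"yaw":0},{"slide":[0,0,-0.01],"yaw":0},{"slide":[0,0,-0.013],"yaw":0},{"slide":[0,0,-0.013],"yaw":0},{"slide":[0,0,-0.013],"yaw":0}]'; python3 -m inch '[{"slide":[0,0,-0.001],"yaw":0},{"slide":[0,0,-0.001],"yaw":0},{"slide":[0,0,-0.001],"yaw":0}]'
```

```text
clock: 16.57
position: [0.5422, 0.1011, 0.0196]
ee_rot: [0.995, 0.099, 0.0, 0.0]
ft_force: [-0.6, -0.4, -3.6]
grip_width: 0.195
grasp_force: 59.5
clock: 16.82
position: [0.5422, 0.1012, 0.0185]
ee_rot: [0.995, 0.099, 0.0, 0.0]
ft_force: [-0.7, -0.5, -2.9]
grip_width: 0.201
grasp_force: 59.5
```

```bash
python3 -m inch '[{"slide":[0,0,-0.001],"yaw":0},{"slide":[0,0,-0.002],"yaw":0},{"slide":[0,0,-0.002],"yaw":0}]';python3 -m inch '[{"slide":[0,0,-0.0007],"yaw":0},{"slide":[0,0,-0.0007],"yaw":0},{"slide":[0,0,-0.0007],"yaw":0}]'; python3 -c "
from h import *
print(get_obs()['torque'])"
```

```text
clock: 17.07
position: [0.542, 0.1011, 0.0161]
ee_rot: [0.995, 0.099, -0.0, 0.0]
ft_force: [-0.2, -0.0, -3.4]
grip_width: 0.199
grasp_force: 59.5
clock: 17.32
position: [0.5421, 0.1012, 0.0156]
ee_rot: [0.995, 0.099, 0.0, 0.0]
ft_force: [0.8, -0.3, -2.0]
grip_width: 0.196
grasp_force: 59.8
[0.00351394 0.08682843 0.0646896 ]
```

```bash
python3 -m inch '[{"slide":[0,0,-0.0004],"yaw":0},{"slide":[0,0,-0.0004],"yaw":0}]';python3 -m inch '[{"slide":[0,0,0],"yaw":0},{"slide":[0,0,0],"yaw":0},{"slide":[0,0,0],"yaw":0},{"slide":[0,0,0],"yaw":0},{"slide":[0,0,0],"yaw":0},{"slide":[0,0,0],"yaw":0},{"slide":[0,0,0],"yaw":0}]' 0; python3 -m inch '[{"slide":[0,0,0.01],"yaw":0},{"slide":[0,0,0.03],"yaw":0},{"slide":[0,0,0.07],"yaw":0},{"slide":[0,0,0.11],"yaw":0},{"slide":[0,0,0.15],"yaw":0},{"slide":[0,0,0.19],"yaw":0},{"slide":[0,0,0.23],"yaw":0},{"slide":[0,0,0.23],"yaw":0},{"slide":[0,0,0.23],"yaw":0}]'
python3 - <<'E'
from h import *
W=snap('wrist');S=snap('scene');T=snap('top')
im=np.zeros((600,800,3),np.uint8)
im[:300,:400]=cv2.resize(W['frame'],(400,300));im[:300,400:]=cv2.resize(T['frame'][125:235,150:297],(400,300),interpolation=cv2.INTER_CUBIC)
im[300:,:400]=cv2.resize(S['frame'][200:365,200:420],(400,300),interpolation=cv2.INTER_CUBIC)
im[300:,400:]=cv2.resize(S['frame'][95:155,160:240],(400,300),interpolation=cv2.INTER_CUBIC)
cv2.imwrite('pics/end.png',im[:,:,::-1])
E
```

```text
clock: 17.48
position: [0.5421, 0.1012, 0.0156]
ee_rot: [0.995, 0.099, 0.0, 0.0]
ft_force: [-2.7, 0.0, 4.9]
grip_width: 0.201
grasp_force: 60.6
clock: 18.07
position: [0.5421, 0.1012, 0.0152]
ee_rot: [0.995, 0.099, 0.0, 0.0]
ft_force: [0.3, -0.3, -1.5]
grip_width: 0.999
grasp_force: 0.0
clock: 18.82
position: [0.543, 0.1017, 0.2484]
ee_rot: [0.995, 0.099, 0.003, 0.0]
ft_force: [-0.6, 0.3, -0.4]
grip_width: 0.998
grasp_force: 0.0
```

View pics/end.png

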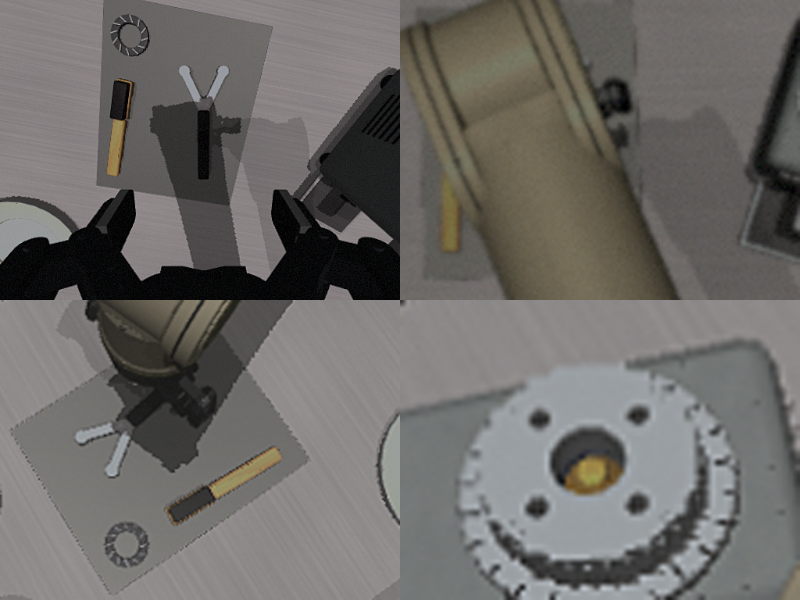

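The end picture shows the spanner lying flat on the mat, with its fork eyes at (185,70) and (222,70) and its handle down to (204,178). It is clear of the edges, the brush and burr are undisturbed, and the collar's holes have turned by about 43°.

```bash
python3 -c "
from workcell import *
print(hand_in())"
```

```text
the job is handed in; nothing more can be done
None
```

The collar is screwed down until it came up solid, peaking at about 1.06 N m (limit about 2), the spanner is back flat on the mat well inside the edges, the brush and burr ring were left alone, and the job was handed in at about 19 s.

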